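# Soap stroke and safety cap for the wash-up

## Task

Get the wash-up mix ready: press the soap pump's head all the way down to its stop and let it come fully back up, then open the cleaner jug by pressing its safety cap down, twisting it anticlockwise while it is down and lifting it off. Finish while still holding the cap in the gripper, upright and still, about a hand's breadth (80 mm) straight above the jug's open neck. Leave the bowl, the mug and the oil bottle where they stand.

Things in the scene. Friction and masses are not known exactly. Their poses are not given: they have to be found in the camera images.
- jug: Grey square cleaner jug with white neck, fixed in a steel holder screwed to the counter (foot 120 x 120 mm, 4 mm thick; jug body 86 x 86 mm up to 108 mm, shoulder sloping in to 120 mm). Does not move. Origin: centre of the foot's underside, on the counter; z up, on the neck's axis. The closed cap's rim is 132 mm, its top 166 mm above the origin.
- neck (a point): Centre of the jug's open mouth (neck rim, 31 mm diameter), 154 mm above the counter, on the neck's axis; a small white spring insert stands 10 mm out of it. Hidden by the cap; the lifted cap's rim clears the rim after 22 mm and the insert after 32 mm.
- cap: White ribbed round push-and-turn cap on the jug, 53 mm diameter, 34 mm tall, about 30 g, loose; grip its side from above at any yaw. Origin: centre of its lower rim; z up; closed, its x is along the jug's x. Press down 6 to 7 mm (needs over 4, stops at 7), keep it down and turn it anticlockwise seen from above 60 to 110 degrees (free from 50, blocks at about 135), then lift straight off.
- cap_top (a point): Centre of the cap's flat top, 34 mm above its lower rim. A spring pushes the cap up against two bayonet lugs (6 N at rest, about 10 N fully pressed); unpressed, a 4 mm tooth blocks the twist and the lugs block a straight pull.
- soap: Clear round soap bottle, 70 mm diameter, with a black pump on top, fixed on a steel foot (90 mm diameter) screwed to the counter. Origin: centre of the foot's underside, on the counter; z up; the spout points along its -x. It does not move.
- plunger (a joint): Travel of the soap pump's head, m: 0 fully up, 0.014 fully down at its stop; springs back by itself; 3 N at the start, 8 N at the stop.
- plunger_top (a point): Centre of the pump head's flat round top (34 mm diameter, black), on the bottle's axis, 184 mm above the counter when up; press here straight down. The spout (10 mm bar, its top 2 mm below this face) runs 68 mm out along the bottle's -x.
- bowl: Bystander: steel bowl, 120 mm across, 55 mm tall, loose, under the pump's spout. Origin: centre of its underside.
- mug: Bystander: white mug, 80 mm across, 90 mm tall, loose. Origin: centre of its underside; handle to its +y.
- oil: Bystander: green glass oil bottle, 60 mm diameter, 190 mm tall, loose. Origin: centre of its underside.
Not all that is in view belongs to the job. Leave any yellow look-alike of the soap alone.

How it is judged:
On the way, in this order (a step that is already met when the one before it is completed fails the run):
1. the pump head is pressed down to its stop (within 1.5 mm) (value of joint plunger above 0.0125 m), for 0.05 s.
2. the pump head is back up (within 3 mm) (value of joint plunger below 0.003 m), for 0.05 s.
3. the cap is pressed down on the neck by more than 4 mm, not yet twisted (z of cap in the frame of jug below 0.128 m and horizontal distance between cap and jug below 0.005 m and angle between the x axis of cap and the x axis of jug, either way round below 0.3 rad), for 0.05 s.
4. the cap is twisted past its lugs (over 40 degrees) while still on the neck (angle between the x axis of cap and the x axis of jug, either way round above 0.7 rad and z of cap in the frame of jug below 0.142 m and horizontal distance between cap and jug below 0.006 m), for 0.05 s.
At the end, for the whole second after the job is handed in: The cap is held by the fingers (over 1 N), off the jug, its lower rim 40 to 160 mm above the neck's mouth and its axis within 30 mm of the neck's, tilted less than 0.3 rad, and still (under 30 mm/s); the pump head is back up within 3 mm; bowl, mug and oil bottle are within 30 mm of where they stood (z of cap in the frame of neck between 0.04 and 0.16 m and horizontal distance between cap and neck below 0.03 m and angle between cap's own z axis and vertical below 0.3 rad and contact force between cap and the fingers above 1 N and contact force between cap and jug below 0.1 N and linear speed of cap below 0.03 m/s and value of joint plunger below 0.003 m and distance of each of bowl, mug, oil from where it was at the start of the episode below 0.03 m); the arm keeps its last pose, push and grip.
It fails at once if the bowl, mug or oil bottle is shoved (over 30 mm) or tipped over (distance of any of bowl, mug, oil from where it was at the start of the episode above 0.03 m or angle between any of bowl, mug, oil's own z axis and vertical above 0.6 rad).
It also fails if it takes over 51 s, if anything falls off the work surface, if the arm or the gripper's body presses on something with over 40 N, if the wrist force passes 120 N, or if a joint passes its speed limit or range.

## Robot

A 6-joint arm with a two-finger parallel gripper is mounted at the origin on the work surface. World frame = base frame: x ahead of the robot, y to its left, z up, the work surface at z = 0. Lengths are in m, angles in rad, forces in N, time in s.
With the tool pointing down it reaches from about 0.425 to 0.95 m from the base axis. Payload 3.5 kg.
Tool frame: the origin (TCP) lies at the very end of the fingers, on their centre line; the grasp point (between the pads) lies 19 mm behind it; x points along the fingers, z is the direction in which the jaws open and shut, and the axes are right-handed (so a half turn about x gives the same grasp; the last joint's range is limited). The gripper opens to 85 mm and grips with 20 to 120 N. Pads are 22 mm wide; open, the fingers measure 114 mm over their backs; the gripper's body (76 mm by 85 mm) begins 54 mm behind the grasp point. The pads swing forward as they close: fully open they stand 13 mm farther back than shut.
Start: joints at [1.069, 0.286, 1.577, -0, 1.279, -0.15], TCP at [0.233, 0.634, 0.231] pointing down, gripper open.
Joint ranges: [-2.77, 2.77], [-0.9, 2.22], [0.21, 2.48], [-1.53, 4.67], [0.24, 2.81], [-2.84, 2.84]. Speed limits (rad/s): [2.79, 2.79, 3.14, 3.14, 3.14, 3.14].

## Interface

Orientations are given as a unit quaternion [x, y, z, w].
In Python, from plant import ctrl, cams gives the robot as it stands.
- The arm moves only by the tool play_rows, never from a script. Its argument "rows" is a list of rows, each a list of 3 entries, a list of its own where there are three numbers: the opening in per cent of the stroke, from 0 (shut) to 100 (fully open), then the shift along the tool's x, y, z in units of 0.3 m (1.0 is 0.3 m), then the turn, a rotation vector about the tool's x, y, z in units of pi/2 rad (1.0 is pi/2 rad). A call has 1 to 10 rows; each row is the pose to reach, as a shift and turn from the pose commanded when the call began, along the tool's axes at that moment; what a row does not reach only later rows make up. A row lasts 1/12 s, in which the tool goes at most 41.7 mm and 7.16 degrees, less where a joint would pass 70% of its speed; a pose out of reach is approached as far as the arm can. A call with a number of a shift or a turn outside -1 to 1 is refused whole. A call with a gripper value outside its range is refused whole. The fingers move at their own pace and stop on an object; "force" is the grip in N (left out, the last holds). Time passes only in rows, so rows that repeat a pose let the fingers close. It gives the time, the measured TCP pose, the force and the opening at its end, in the units of the state.
- ctrl.get_state(): the state, without advancing time (a new reading comes with each control period).
- cams.read_camera(name): name is "side" or "top"; returns a dict with "color" (420x560x3 uint8, red, green, blue), "fx", "fy", "cx", "cy" (pixels), "k1" (the pictures are not rectified: a ray, as slopes to the right and down, at radius r is drawn at 1 + k1 r^2 times it, then the intrinsics apply), "view" (4x4, takes a point from world to camera coordinates). Camera axes: x right, y down, z forward; pixel columns grow to the right and rows downward; lengths in m; the calibration is good to about 2 mm. A picture is of the moment at which its call begins. There is no depth.
- ctrl.sign_off(): hands the job in, once; it reports no verdict.
The state is a dict: "time": time; "qpos": joint angles; "dq": joint speeds; "joint_efforts": joint torques, N m; "eef_pos": TCP position; "tcp_rot": TCP orientation; "contact_force": force on the tool from outside, world axes, zero at the start; "wrist_torque": the same for the moment, N m; "opening": opening from 0.0 (shut) to 1.0 (fully open).
Only numpy, scipy, OpenCV 4.12 (cv2) and the standard library are available. Lean on these libraries where they do the work, as an engineer would, in place of code of your own. Each camera call takes 0.05 s, during which the arm holds its last target. There are 200 camera calls.

## Working session

There is one attempt and no reset: what is moved stays moved. The work goes in short steps, Python scripts to look and compute and a tool call to move; the robot and the scene stay as the last step left them, time stands still between calls to the robot, and variables do not carry over. Pictures are saved under pics/ and viewed, about 8 in all and at most 12, crops included, and the job is handed in when it is done.

Besides the shell and the picture viewer there is one more tool, called after "Emit:" by a JSON object that holds its "op" and its "data". play_rows: Moves the arm, as the interface text tells. Shifts and turns lie within -1 to 1; 1 stands for 0.3 m of shift or pi/2 rad of turn. Its arguments: {"type":"object","properties":{"rows":{"type":"array"},"force":{"type":"number"}},"required":["rows"]}

```bash
mkdir -p pics; cat > h.py <<'E'
import numpy as np, cv2
from plant import ctrl, cams
def shot(n,f=None):
    c=cams.read_camera(n)
    if f: cv2.imwrite('pics/'+f,c['color'][:,:,::-1])
    return c
def ray(c,u,v):
    xd,yd=(u-c['cx'])/c['fx'],(v-c['cy'])/c['fy']
    x,y=xd,yd
    for _ in range(30):
        s=1+c['k1']*(x*x+y*y); x,y=xd/s,yd/s
    V=np.array(c['view']); R,t=V[:3,:3],V[:3,3]
    return -R.T@t, R.T@np.array([x,y,1.])
def onz(c,u,v,z):
    o,d=ray(c,u,v); return o+d*(z-o[2])/d[2]
def proj(c,p):
    V=np.array(c['view']); q=V[:3,:3]@np.asarray(p,float)+V[:3,3]
    x,y=q[0]/q[2],q[1]/q[2]; s=1+c['k1']*(x*x+y*y)
    return np.array([c['fx']*x*s+c['cx'],c['fy']*y*s+c['cy']])
E
python3 - <<'E'
from h import *
a=shot('top','top0.png');b=shot('side','side0.png')
for c in(a,b): print(c['fx'],c['cx'],c['cy'],c['k1'],np.round(np.array(c['view']),3).tolist())
print(ctrl.get_state())
E
```

```text
387.55818727869945 278.105794354757 208.05764782809982 0.016076680143184075 [[0.015, -1.0, 0.022, 0.087], [-0.995, -0.017, -0.095, 0.591], [0.096, -0.021, -0.995, 1.041], [0.0, 0.0, 0.0, 1.0]]
497.4006921949918 274.4033000760557 213.0400446324258 0.013088492495929787 [[0.965, -0.261, 0.007, -0.515], [-0.182, -0.69, -0.701, 0.285], [0.188, 0.675, -0.713, 1.124], [0.0, 0.0, 0.0, 1.0]]
{'time': 0.1, 'qpos': array([ 1.06899329e+00,  2.87104800e-01,  1.57803523e+00,  8.40133837e-06,
        1.27862528e+00, -1.49996690e-01]), 'dq': array([-0.0016419 , -0.00016337, -0.00404144,  0.00040738, -0.00291706,
        0.0012662 ]), 'joint_efforts': array([ 1.33530026e-03, -4.07291973e+01, -2.93700564e+01, -9.29920111e-05,
        3.34487857e-03,  1.30262836e-05]), 'eef_pos': array([0.23227674, 0.63313602, 0.23006452]), 'tcp_rot': array([-0.4051229 ,  0.58047305,  0.40444665,  0.57909358]), 'contact_force': array([-0.77048915, -1.05426513,  0.63584378]), 'wrist_torque': array([-0.01133373, -0.0123385 , -0.01051945]), 'opening': 0.9995886034953726}
```

View pics/top0.png

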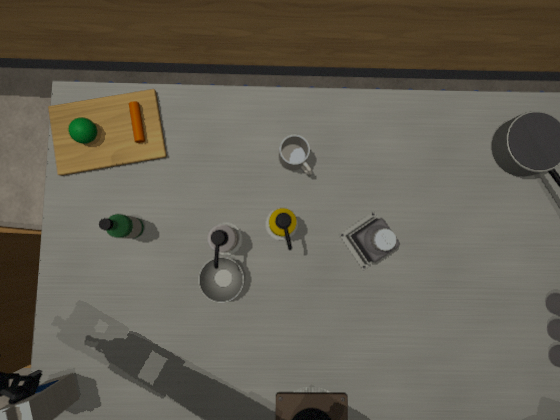

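View pics/side0.png

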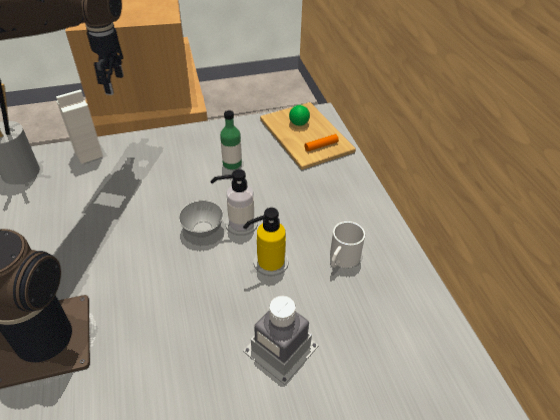

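Top view: the clear soap's pump head is near (219,238), the yellow look-alike near (284,220), the cap near (385,240), the bowl at (222,279), the mug at (295,152) and the oil at (119,226). In the side view the clear head is near (239,176), the yellow one near (271,215) and the cap near (283,308). The black pump heads (219,238) and (284,220) could be confused, and so could the white cap (385,240) and the white mug (295,152). I choose the clear bottle at (219,238) and the cap on the grey jug. One montage of close crops comes next.

```bash
python3 - <<'E'
import cv2,numpy as np
t=cv2.imread('pics/top0.png');s=cv2.imread('pics/side0.png')
f=lambda i,u,v:cv2.convertScaleAbs(cv2.resize(i[v:v+58,u:u+78],None,fx=5,fy=5,interpolation=cv2.INTER_CUBIC),alpha=1.5)
m=np.vstack([np.hstack([f(t,180,210),f(t,345,210)]),np.hstack([f(s,205,160),f(s,245,292)])])
cv2.imwrite('pics/crop0.png',m)
E
```

```text
(no output)
```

View pics/crop0.png

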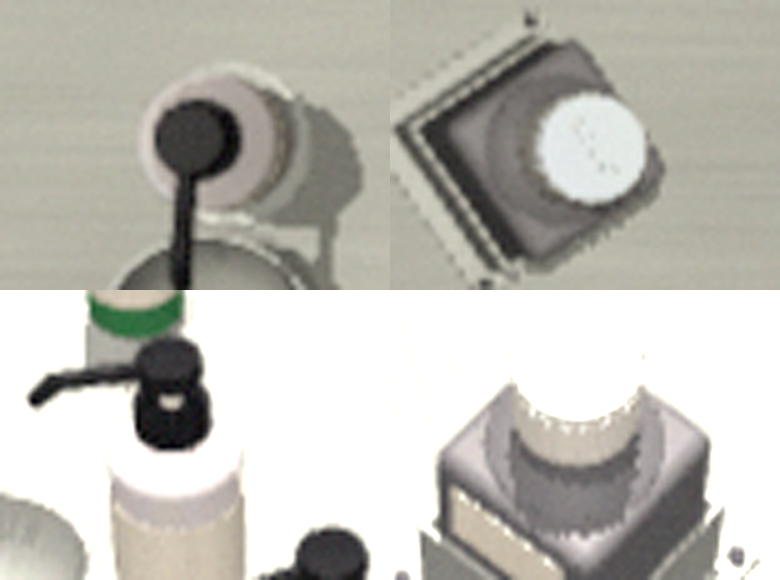

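The crop confirms it: a clear bottle with a black head (top disc centre (218.2,237.2), side (238.5,173)) and a white ribbed cap on the grey jug (top (385.0,239.4)).

```bash
python3 - <<'E'
from h import *
t=shot('top');s=shot('side')
P=onz(t,218.2,237.2,.184);C=onz(t,385,239.4,.166)
print('P',P,proj(s,P),onz(s,238.5,173,.184));print('C',C,proj(s,C))
g=s['color'].min(2).astype(int)
m=((g>175)).astype('uint8')[290:335,255:310]
n,l,st,ce=cv2.connectedComponentsWithStats(m);i=1+st[1:,4].argmax();print(st[i],ce[i])
st=ctrl.get_state()
from scipy.spatial.transform import Rotation as R
print(R.from_quat(st['tcp_rot']).as_matrix().round(3))
print('spout tip', onz(t,216,267,.177),'yellow',onz(t,284,220,.184),'mug',onz(t,295,152,.09),'oil',onz(t,106,224,.19))
for u,v in[(345+(528-390)/5,210+18/5),(345+(405-390)/5,210+128/5),(345+(487-390)/5,210+284/5)]: print('foot',onz(t,u-.4,v-.4,.004))
E
```

```text
P [0.50444792 0.23802609 0.184     ] [239.05279221 173.32524958] [0.50337101 0.23959286 0.184     ]
C [ 0.50566765 -0.15710755  0.166     ] [282.2105527  305.69050222]
[  7   0  40  28 572] [25.27972028 14.73426573]
[[-0.001 -0.939  0.345]
 [-0.001  0.345  0.939]
 [-1.     0.    -0.001]]
spout tip [0.43547204 0.24196498 0.177     ] yellow [0.54695367 0.08557614 0.184     ] mug [0.73278608 0.05560117 0.09      ] oil [0.53080931 0.49443795 0.19      ]
foot [ 0.58203821 -0.17000097  0.004     ]
foot [ 0.51890339 -0.1001393   0.004     ]
foot [ 0.43287589 -0.14571787  0.004     ]
```

Emit:
{"op": "play_rows", "data": {"rows": [[0, [0, -0.65, -0.46], [0, 0, 0]], [0, [0, -0.65, -0.46], [0, 0, 0]], [0, [0, -0.65, -0.46], [0, 0, 0]], [0, [0, -0.65, -0.46], [0, 0, 0]], [0, [0, -0.65, -0.46], [0, 0, 0]], [0, [0, -0.65, -0.46], [0, 0, 0]], [0, [0, -0.65, -0.46], [0, 0, 0]], [0, [0, -0.65, -0.46], [0, 0, 0]]], "force": 60}}

```text
time: 0.87
eef_pos: [0.3689, 0.4357, 0.2313]
tcp_rot: [-0.404, 0.58, 0.404, 0.58]
contact_force: [-1.3, 0.8, -0.2]
opening: 0.003
```

Emit:
{"op": "play_rows", "data": {"rows": [[0, [0, -0.65, -0.46], [0, 0, 0]], [0, [0, -0.65, -0.46], [0, 0, 0]], [0, [0, -0.65, -0.46], [0, 0, 0]], [0, [0, -0.65, -0.46], [0, 0, 0]], [0, [0, -0.65, -0.46], [0, 0, 0]], [0, [0, -0.65, -0.46], [0, 0, 0]], [0, [0, -0.65, -0.46], [0, 0, 0]], [0, [0.07, -0.65, -0.46], [0, 0, 0]], [0, [0.07, -0.65, -0.46], [0, 0, 0]], [0, [0.07, -0.65, -0.46], [0, 0, 0]]]}}

```text
time: 1.7
eef_pos: [0.5021, 0.2412, 0.2089]
tcp_rot: [-0.405, 0.581, 0.406, 0.578]
contact_force: [-0.6, 0.0, 0.5]
opening: 0.003
```

```bash
python3 - <<'E'
from h import *
t=shot('top');s=shot('side','s1.png')
f=lambda c,u,v:cv2.resize(c['color'][v:v+90,u:u+78,::-1],None,fx=5,fy=5,interpolation=cv2.INTER_CUBIC)
cv2.imwrite('pics/c1.png',np.hstack([f(t,180,200),f(s,200,110)]))
st=ctrl.get_state();print(st['eef_pos'],st['contact_force'],st['opening'],st['time'],st['qpos'])
E
```

```text
[0.50315824 0.24146623 0.21074453] [ 0.07972744 -0.33895743  0.48791179] 0.0030237559430519602 1.8 [ 2.65527311e-01  4.75862668e-02  1.88661339e+00  2.83339884e-04
  1.20728065e+00 -9.55526856e-01]
```

View pics/c1.png

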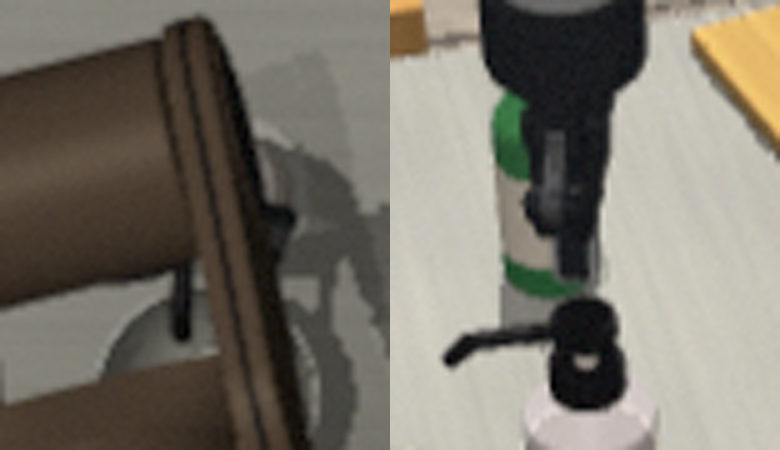

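The fingertips (237,165 in the side view) hang just above the clear pump's head (238.6,172.6). I make a small sideways correction and press.

Emit:
{"op": "play_rows", "data": {"rows": [[0, [0.03, -0.007, -0.008], [0, 0, 0]], [0, [0.06, -0.007, -0.008], [0, 0, 0]], [0, [0.08, -0.007, -0.008], [0, 0, 0]], [0, [0.09, -0.007, -0.008], [0, 0, 0]], [0, [0.1, -0.007, -0.008], [0, 0, 0]], [0, [0.11, -0.007, -0.008], [0, 0, 0]], [0, [0.12, -0.007, -0.008], [0, 0, 0]], [0, [0.13, -0.007, -0.008], [0, 0, 0]], [0, [0.13, -0.007, -0.008], [0, 0, 0]]]}}

```text
time: 2.55
eef_pos: [0.5042, 0.2373, 0.1718]
tcp_rot: [-0.405, 0.58, 0.405, 0.579]
contact_force: [-5.0, -1.1, 6.7]
opening: 0.003
```

Emit:
{"op": "play_rows", "data": {"rows": [[0, [0.01, 0, 0], [0, 0, 0]], [0, [0.015, 0, 0], [0, 0, 0]], [0, [0.015, 0, 0], [0, 0, 0]]]}}

```text
time: 2.8
eef_pos: [0.5047, 0.2374, 0.17]
tcp_rot: [-0.405, 0.58, 0.405, 0.579]
contact_force: [-7.7, -1.3, 14.6]
opening: -0.002
```

Emit:
{"op": "play_rows", "data": {"rows": [[0, [0.006, 0, 0], [0, 0, 0]], [0, [0.006, 0, 0], [0, 0, 0]]]}}

```text
time: 2.97
eef_pos: [0.5048, 0.2374, 0.1699]
tcp_rot: [-0.405, 0.58, 0.405, 0.579]
contact_force: [-11.1, -2.8, 20.0]
opening: -0.001
```

```bash
python3 - <<'E'
from h import *
s=shot('side')
cv2.imwrite('pics/c2.png',cv2.resize(s['color'][110:200,190:290,::-1],None,fx=6,fy=6,interpolation=cv2.INTER_CUBIC))
st=ctrl.get_state();print(st['eef_pos'],st['contact_force'])
E
```

```text
[0.50475142 0.23742075 0.16989485] [-9.32024149 -2.53612211 20.07221593]
```

View pics/c2.png

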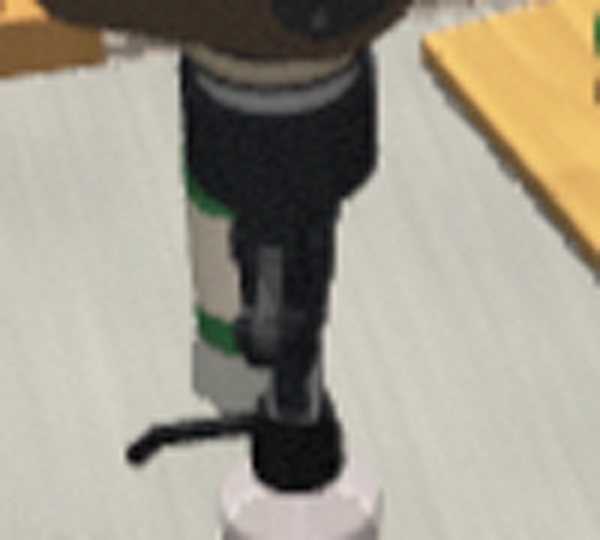

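The head is down: its collar has closed up, z is steady at 0.170 and the force is 20 N. Now I lift straight up, then move over to the jug.

Emit:
{"op": "play_rows", "data": {"rows": [[0, [-0.05, 0, 0], [0, 0, 0]], [0, [-0.12, 0, 0], [0, 0, 0]], [0, [-0.2, 0, 0], [0, 0, 0]], [0, [-0.28, 0, 0], [0, 0, 0]], [0, [-0.28, 0, 0], [0, 0, 0]], [0, [-0.28, 0, 0], [0, 0, 0]]]}}

```text
time: 3.52
eef_pos: [0.5058, 0.2374, 0.2506]
tcp_rot: [-0.405, 0.578, 0.404, 0.581]
contact_force: [0.3, 0.5, -0.5]
opening: -0.0
```

Emit:
{"op": "play_rows", "data": {"rows": [[30, [0, -0.228, -0.617], [0.5, 0, 0]], [30, [0, -0.228, -0.617], [0.5, 0, 0]], [30, [0, -0.228, -0.617], [0.5, 0, 0]], [60, [0, -0.228, -0.617], [0.5, 0, 0]], [60, [0, -0.228, -0.617], [0.5, 0, 0]], [100, [0, -0.228, -0.617], [0.5, 0, 0]], [100, [0, -0.228, -0.617], [0.5, 0, 0]], [100, [0, -0.228, -0.617], [0.5, 0, 0]], [100, [0, -0.228, -0.617], [0.5, 0, 0]]]}}

```text
time: 4.27
eef_pos: [0.5045, 0.0397, 0.2472]
tcp_rot: [-0.152, 0.691, 0.153, 0.69]
contact_force: [-1.5, 0.3, 0.4]
opening: 1.0
```

```bash
cat > d.py <<'E'
from h import *
import sys
from scipy.spatial.transform import Rotation as R
st=ctrl.get_state();M=R.from_quat(st['tcp_rot']).as_matrix()
g=np.array([float(v) for v in sys.argv[1:4]])
print(st['eef_pos'],'units',(M.T@(g-st['eef_pos'])/.3).round(4),'q',st['qpos'].round(3),M.round(3).tolist(),st['contact_force'].round(1),st['time'])
E
python3 d.py .5055 -.157 .22; python3 - <<'E'
from h import *
s=shot('side')
cv2.imwrite('pics/c3.png',cv2.resize(s['color'][110:260,150:310,::-1],None,fx=4,fy=4,interpolation=cv2.INTER_CUBIC))
E
```

```text
[0.50446964 0.03973709 0.24722569] units [ 0.0906 -0.5964 -0.2727] q [-0.122 -0.104  1.966 -0.     1.282 -0.556] [[-0.003, -0.421, 0.907], [0.0, 0.907, 0.421], [-1.0, 0.001, -0.002]] [-1.5  0.3  0.4] 4.2667
```

View pics/c3.png

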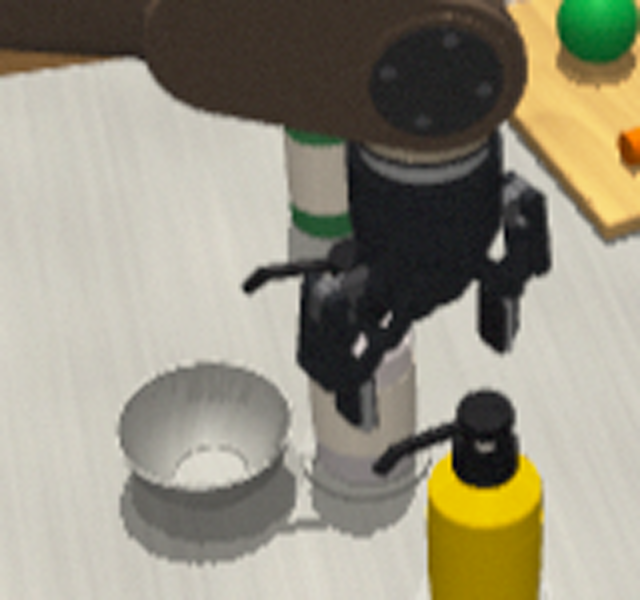

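The soap's spout is back at its original height and the bowl has not moved. Moving on to above the cap.

Emit:
{"op": "play_rows", "data": {"rows": [[100, [0, -0.596, -0.273], [0.5, 0, 0]], [100, [0, -0.596, -0.273], [0.5, 0, 0]], [100, [0, -0.596, -0.273], [0.5, 0, 0]], [100, [0, -0.596, -0.273], [0.5, 0, 0]], [100, [0, -0.596, -0.273], [0.5, 0, 0]], [100, [0.09, -0.596, -0.273], [0.5, 0, 0]], [100, [0.09, -0.596, -0.273], [0.5, 0, 0]], [100, [0.09, -0.596, -0.273], [0.5, 0, 0]], [100, [0.09, -0.596, -0.273], [0.5, 0, 0]]]}}

```text
time: 5.07
eef_pos: [0.506, -0.1564, 0.2215]
tcp_rot: [0.123, 0.697, -0.123, 0.696]
contact_force: [-0.7, -0.4, 0.2]
opening: 1.0
```

```bash
python3 d.py .5055 -.157 .135; python3 - <<'E'
from h import *
s=shot('side');st=ctrl.get_state()
print(proj(s,st['eef_pos']),proj(s,[.5055,-.157,.166]))
cv2.imwrite('pics/c4.png',cv2.resize(s['color'][220:350,210:360,::-1],None,fx=4,fy=4,interpolation=cv2.INTER_CUBIC))
E
```

```text
[ 0.50597228 -0.15641218  0.22151515] units [ 0.2884 -0.0024 -0.0006] q [-0.491 -0.027  1.942 -0.     1.228 -0.142] [[-0.001, 0.342, 0.94], [0.0, 0.94, -0.342], [-1.0, 0.0, -0.001]] [-0.7 -0.4  0.2] 5.0667
[282.96853516 288.6719172 ] [282.1152414 305.6647862]
```

View pics/c4.png

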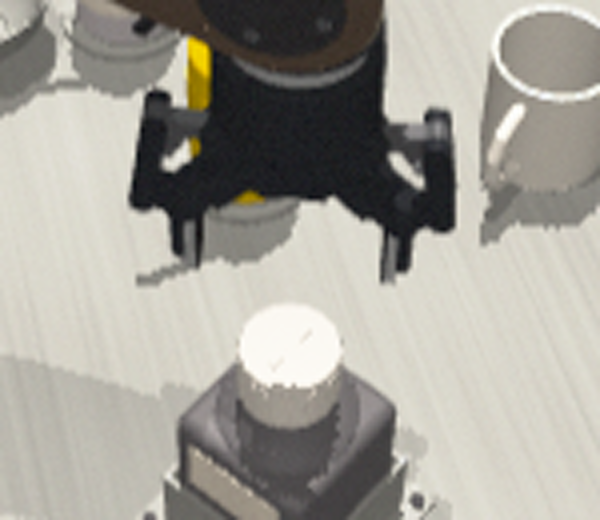

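The fingers straddle the cap centrally (finger midpoint at crop x 291, cap at 291). I lower the gripper and close on the cap.

Emit:
{"op": "play_rows", "data": {"rows": [[100, [0.1, -0.002, 0], [0, 0, 0]], [100, [0.2, -0.002, 0], [0, 0, 0]], [100, [0.26, -0.002, 0], [0, 0, 0]], [100, [0.3, -0.002, 0], [0, 0, 0]], [100, [0.3, -0.002, 0], [0, 0, 0]], [55, [0.3, -0.002, 0], [0, 0, 0]], [40, [0.3, -0.002, 0], [0, 0, 0]], [40, [0.3, -0.002, 0], [0, 0, 0]], [40, [0.3, -0.002, 0], [0, 0, 0]], [40, [0.3, -0.002, 0], [0, 0, 0]]], "force": 70}}

```text
time: 5.95
eef_pos: [0.507, -0.1579, 0.1344]
tcp_rot: [0.123, 0.695, -0.124, 0.697]
contact_force: [-0.7, 1.9, 6.2]
opening: 0.596
```

Emit:
{"op": "play_rows", "data": {"rows": [[0, [0, 0, 0], [0, 0, 0]], [0, [0.005, 0, 0], [0, 0, 0]], [0, [0.01, 0, 0], [0, 0, 0]], [0, [0.015, 0, 0], [0, 0, 0]], [0, [0.02, 0, 0], [0, 0, 0]], [0, [0.024, 0, 0], [0, 0, 0]], [0, [0.024, 0, 0], [0, 0, 0]], [0, [0.024, 0, 0], [0, 0, 0]]]}}

```text
time: 6.62
eef_pos: [0.5071, -0.1579, 0.1279]
tcp_rot: [0.123, 0.695, -0.124, 0.697]
contact_force: [-2.2, 1.3, 10.1]
opening: 0.592
```

```bash
python3 d.py .5055 -.157 .124; python3 - <<'E'
from h import *
s=shot('side')
cv2.imwrite('pics/c5.png',cv2.resize(s['color'][235:365,210:360,::-1],None,fx=5,fy=4.5,interpolation=cv2.INTER_CUBIC))
E
```

```text
[ 0.50707884 -0.15786773  0.12791737] units [ 0.013   0.0009 -0.006 ] q [-0.493  0.08   2.016  0.     1.043 -0.142] [[0.003, 0.344, 0.939], [-0.001, 0.939, -0.344], [-1.0, -0.0, 0.003]] [-2.2  1.3 10.1] 6.6167
```

View pics/c5.png

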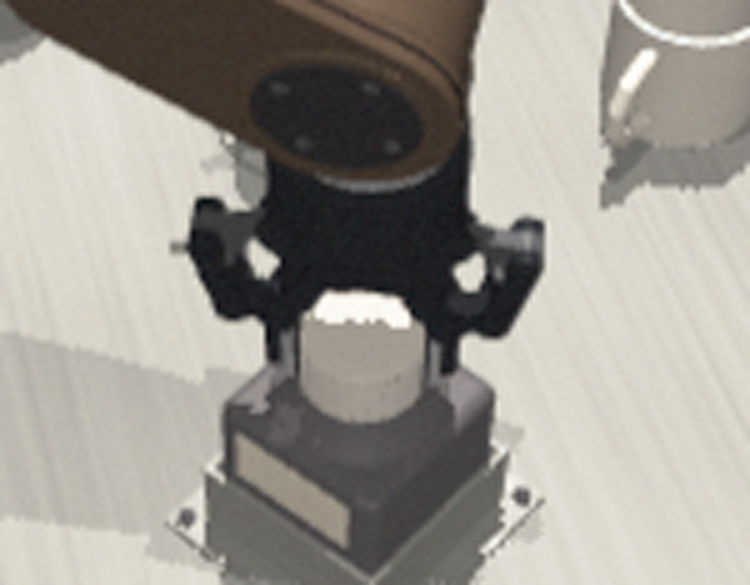

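Emit:
{"op": "play_rows", "data": {"rows": [[0, [0.004, 0, 0], [0, 0, 0]], [0, [0.004, 0, 0], [0, 0, 0]], [0, [0.004, 0, 0], [0, 0, 0]]], "force": 90}}

```text
time: 6.92
eef_pos: [0.5071, -0.1579, 0.1277]
tcp_rot: [0.123, 0.695, -0.124, 0.697]
contact_force: [-4.4, 2.5, 13.6]
opening: 0.592
```

Emit:
{"op": "play_rows", "data": {"rows": [[0, [0, 0, 0], [-0.05, 0, 0]], [0, [0, 0, 0], [-0.1, 0, 0]], [0, [0, 0, 0], [-0.16, 0, 0]], [0, [0, 0, 0], [-0.22, 0, 0]], [0, [0, 0, 0], [-0.28, 0, 0]], [0, [0, 0, 0], [-0.34, 0, 0]], [0, [0, 0, 0], [-0.4, 0, 0]], [0, [0, 0, 0], [-0.45, 0, 0]], [0, [0, 0, 0], [-0.5, 0, 0]], [0, [0, 0, 0], [-0.5, 0, 0]]]}}

```text
time: 7.75
eef_pos: [0.508, -0.1583, 0.1278]
tcp_rot: [-0.154, 0.689, 0.152, 0.692]
contact_force: [-2.2, 2.2, 11.7]
opening: 0.584
```

Emit:
{"op": "play_rows", "data": {"rows": [[0, [0, 0, 0], [-0.06, 0, 0]], [0, [0, 0, 0], [-0.12, 0, 0]], [0, [0, 0, 0], [-0.18, 0, 0]], [0, [0, 0, 0], [-0.24, 0, 0]], [0, [0, 0, 0], [-0.3, 0, 0]], [0, [0, 0, 0], [-0.36, 0, 0]], [0, [0, 0, 0], [-0.41, 0, 0]], [0, [0, 0, 0], [-0.45, 0, 0]], [0, [0, 0, 0], [-0.45, 0, 0]]]}}

```text
time: 8.5
eef_pos: [0.5078, -0.1583, 0.1277]
tcp_rot: [-0.384, 0.594, 0.381, 0.596]
contact_force: [-0.8, 1.0, 11.2]
opening: 0.592
```

```bash
python3 d.py .507 -.158 .21; python3 - <<'E'
from h import *
print(ctrl.get_state()['wrist_torque'])
s=shot('side')
cv2.imwrite('pics/c6.png',cv2.resize(s['color'][235:365,210:360,::-1],None,fx=5,fy=4.5,interpolation=cv2.INTER_CUBIC))
E
```

```text
[ 0.50782755 -0.15829913  0.12773242] units [-0.2742  0.0014 -0.0003] q [-0.493  0.081  2.015  0.     1.04  -1.636] [[0.005, -0.91, 0.415], [-0.002, 0.415, 0.91], [-1.0, -0.006, -0.0]] [-0.8  1.  11.2] 8.5
[0.17809857 0.45243117 0.00893999]
```

View pics/c6.png

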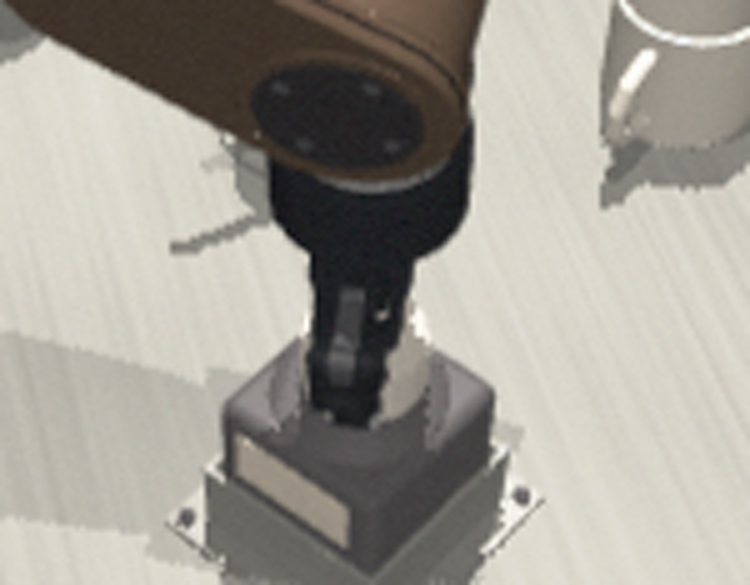

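The gripper has turned 86° with little torque while holding down. I lift a little first and watch the force.

Emit:
{"op": "play_rows", "data": {"rows": [[0, [-0.01, 0, 0], [0, 0, 0]], [0, [-0.02, 0, 0], [0, 0, 0]], [0, [-0.03, 0, 0], [0, 0, 0]], [0, [-0.04, 0, 0], [0, 0, 0]], [0, [-0.05, 0, 0], [0, 0, 0]], [0, [-0.05, 0, 0], [0, 0, 0]]]}}

```text
time: 9.05
eef_pos: [0.5056, -0.1574, 0.1389]
tcp_rot: [-0.382, 0.595, 0.382, 0.595]
contact_force: [-0.0, -0.3, -0.7]
opening: 0.589
```

The force is near zero, so the cap is free. Target rim height is 0.234, which means about 98 mm more.

Emit:
{"op": "play_rows", "data": {"rows": [[0, [-0.05, 0, 0], [0, 0, 0]], [0, [-0.1, 0, 0], [0, 0, 0]], [0, [-0.15, 0, 0], [0, 0, 0]], [0, [-0.2, 0, 0], [0, 0, 0]], [0, [-0.26, 0, 0], [0, 0, 0]], [0, [-0.3, 0, 0], [0, 0, 0]], [0, [-0.327, 0, 0], [0, 0, 0]], [0, [-0.327, 0, 0], [0, 0, 0]], [0, [-0.327, 0, 0], [0, 0, 0]], [0, [-0.327, 0, 0], [0, 0, 0]]]}}

```text
time: 9.88
eef_pos: [0.5051, -0.157, 0.2353]
tcp_rot: [-0.381, 0.596, 0.382, 0.595]
contact_force: [-0.5, -0.1, -0.8]
opening: 0.589
```

```bash
python3 d.py .507 -.158 .236; python3 - <<'E'
from h import *
s=shot('side');print(proj(s,[.506,-.157,.154]),proj(s,[.506,-.157,.234]))
cv2.imwrite('pics/c7.png',cv2.resize(s['color'][110:380,150:390,::-1],None,fx=2.2,fy=2.2,interpolation=cv2.INTER_CUBIC))
E
```

```text
[ 0.50512006 -0.15704241  0.23533336] units [-0.0022 -0.007  -0.0003] q [-0.493 -0.04   1.928 -0.     1.256 -1.634] [[-0.002, -0.909, 0.417], [0.001, 0.417, 0.909], [-1.0, 0.002, 0.0]] [-0.5 -0.1 -0.8] 9.8833
[282.24723819 308.99384663] [283.00838245 285.28947392]
```

View pics/c7.png

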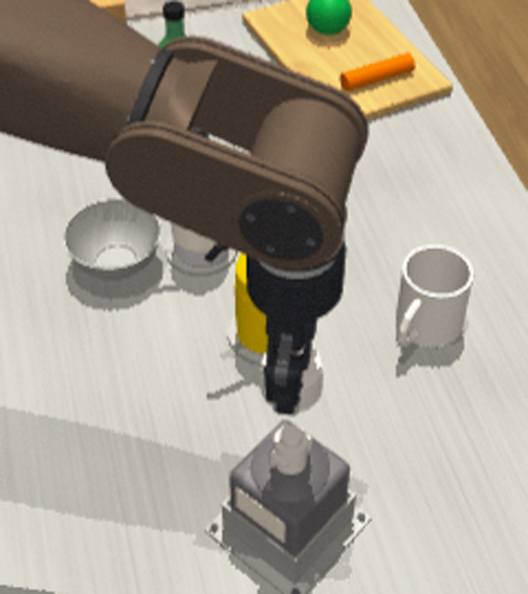

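The neck is open with its insert at (290,445) in the crop. The cap is held upright behind the near finger at about (310,375), and the bowl, mug and oil have not moved. Handing in.

```bash
python3 -c "
from plant import ctrl
s=ctrl.get_state();print(abs(s['dq']).max(),s['opening'],s['contact_force']);print(ctrl.sign_off())"
```

```text
0.0020448528003468706 0.5859810024089767 [ 0.09847471  0.18235605 -1.1990542 ]
the job is handed in; nothing more can be done
None
```

I pressed the clear soap's pump to its stop, opened the jug, and handed the job in after about 10 s of robot time. The gripper was still holding the cap above the open neck.

- **Pump:** the head was pressed until it stopped, at 20 N with the fingertips steady at z = 0.170 m. Afterwards the spout looked back at its original height in the side view. In the last picture the arm hid the pump head.
- **Cap:** I pressed it about 6.5 mm to its stop, turned it 86° anticlockwise, and lifted it off with no resistance.
- **At hand-in:** the cap's rim was about 80 mm above the neck by arm travel, with its axis within about 3 mm of the neck's. The grip opening stayed at 0.59 and the arm was still.
- **Last picture:** the neck was open with the cap in the gripper, mostly hidden behind the near finger. The bowl and mug stood where they were. Only the top of the oil bottle was visible, and it was upright.

No check failed or disagreed. I inferred the cap's own twist from the gripper's turn and the free lift, because I could not see it directly.

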